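# Report the uncapped tube at the microscope bench

## Robot

A 6-joint arm with a two-finger parallel gripper is mounted at the origin on the work surface. World frame = base frame: x ahead of the robot, y to its left, z up, the work surface at z = 0. Lengths are in mm, angles in rad, forces in N, time in s.
With the tool pointing down it reaches from about 400 to 825 mm from the base axis. Payload 7 kg.
Tool frame: the origin (TCP) lies between the finger pads, 19 mm behind the fingertips; this is the grasp point; z points along the fingers, y is the line along which they close (so a half turn about z gives the same grasp; the last joint's range is limited). The gripper opens to 85 mm and grips with 20 to 120 N. Pads are 22 mm wide; open, the fingers measure 114 mm over their backs; the gripper's body (76 mm by 85 mm) begins 54 mm behind the grasp point. The pads swing forward as they close: fully open they stand 13 mm farther back than shut.
Start: joints at [-1.056, 0.359, 0.012, 0, -1.224, -0.288], TCP at [151.755, -657.697, 250.002] pointing down, gripper open.
Joint ranges: [-3.07, 3.07], [-1.43, 2.12], [-1.02, 1.25], [-3.03, 1.67], [-3.05, -0], [-3.03, 3.03]. Speed limits (rad/s): [2.39, 2.39, 3.01, 3.14, 3.14, 3.14].

## Interface

Orientations are given as a unit quaternion [x, y, z, w].
In Python, from cell import bot, eyes gives the robot as it stands.
- The arm moves only by the shell command python3 -m creep 'ROWS' [FORCE]. ROWS is JSON, a list of rows, each a list of 3 entries, a list of its own where there are three numbers: the shift along the tool's x, y, z in m, then the turn, a rotation vector about the tool's x, y, z in rad, then the opening, from 0 (shut) to 1 (fully open). A call has 1 to 10 rows; each row is the pose to reach, as a shift and turn from the pose commanded when the call began, along the tool's axes at that moment; what a row does not reach only later rows make up. A row lasts 1/8 s, in which the tool goes at most 62.5 mm and 10.7 degrees, less where a joint would pass 70% of its speed; a pose out of reach is approached as far as the arm can. A call with a gripper value outside its range is refused whole. The fingers move at their own pace and stop on an object; FORCE is the grip in N (left out, the last holds). Time passes only in rows, so rows that repeat a pose let the fingers close. It gives the time, the measured TCP pose, the force, the opening and the grip force at its end, in the units of the state.
- bot.get_obs(): the state, without advancing time (a new reading comes with each control period).
- eyes.get_image(name): name is "side" or "top" or "wrist"; returns a dict with "frame" (384x512x3 uint8, blue, green, red), "depth" (384x512 float32, mm along the optical axis (not along the pixel's ray), 0 where there is no reading), "fov_y" (degrees; the focal length in pixels is half the picture's height over the tangent of half this angle, whatever the lens; pixels are square), "cx", "cy" (the principal point, pixels), "origin" and "orientation" of the camera in the world. Camera axes: x right, y down, z forward; pixel columns grow to the right and rows downward; lengths in mm; the calibration is good to about 2 mm. A picture is of the moment at which its call begins.
- bot.finish_job(): hands the job in; it is judged then, once.
The state is a dict: "time_s": time; "joint_positions": joint angles; "qd": joint speeds; "joint_torque": joint torques, N m; "ee_pos": TCP position; "ee_rot": TCP orientation; "contact_force": force on the tool from outside, world axes, zero at the start; "ft_torque": the same for the moment, N m; "grip_width": finger opening in mm; "finger_force": force on a finger pad.
Only numpy, scipy, OpenCV 4.12 (cv2) and the standard library are available. Lean on these libraries where they do the work, as an engineer would, in place of code of your own. Each camera call takes 0.05 s, during which the arm holds its last target. There are 200 camera calls.

## Task

One tube in the rack has lost its screw cap: show it to the colleague watching. Point at the open tube from straight above, fingertips 1 to 4 cm over its mouth, for two full seconds, then point in the same way at the missing cap lying on the bench for two full seconds, and then press the large key of the two-key box all the way down to log it and let it go. Touch nothing but that key's box: pick nothing up, move nothing, and leave the small key alone.

Things in the scene. Friction and masses are not known exactly. Their poses are not given: they have to be found in the camera images.
- tube_mouth (a point): Centre of the open mouth (rim height) of the one tube in the rack that has lost its cap: a white plastic 50 ml tube, 29 mm across, 113 mm tall, 2 mm wall, standing upright; its rim is about 123 mm above the table. z is up.
- cap_top (a point): Centre of the top face of the missing screw cap: a blue ribbed plastic disc 36 mm across and 15 mm high lying flat on the table, so this point is 15 mm above the table. It is loose and weighs about 15 g.
- big_key_top (a point): Centre of the top face of the large key: a round black push button 38 mm across on a grey two-key box. It moves straight down 6 mm against a spring (about 5 N at the bottom of its travel) and springs back when let go. The small key's centre is 85 mm away on the same box.
- big_key (a joint): How far the large key is pressed, m: 0 released, 0.006 fully down.
- small_key (a joint): How far the small key (round, black, 18 mm across) is pressed, m: 0 released, 0.006 fully down. Not to be pressed.
- keybox: Grey two-key box fixed to the table, 100 x 160 x 34 mm (x, y, z); origin at the centre of its underside. In its frame the large key is at y = +40 mm and the small key at y = -45 mm, both at x = 0.
- rack: Grey plastic tube rack fixed to the table, 136 x 94 x 65 mm (x, y, z), with 3 x 2 square cells (pitch 42 mm); origin at the centre of its underside. Four tubes stand loosely in four of its cells; two cells are empty.
- tube_open: The tube without a cap (see point tube_mouth); origin at the centre of its underside, z along the tube.
- cap: The loose screw cap on the table (see point cap_top); origin at the centre of its underside.
- dish: Bystander: closed flat glass dish 64 mm across, 14 mm high; origin at the centre of its underside.
- spatula: Bystander: flat steel lab spatula 150 mm long, 6 to 16 mm wide, 5 mm thick, lying on the table along its x axis; origin under its centre.
- jar: Bystander: amber glass jar 48 mm across, 60 mm tall; origin under its centre.
- tip_box: Bystander: grey box with a clear lid, 87 x 112 x 75 mm; origin under its centre.
- tube_a: One of three capped tubes in the rack: white, 29 mm across, with a blue 36 mm cap; 117 mm tall, its top about 127 mm above the table; origin at the centre of its underside.
- tube_b: One of three capped tubes in the rack: white, 29 mm across, with a blue 36 mm cap; 117 mm tall, its top about 127 mm above the table; origin at the centre of its underside.
- tube_c: One of three capped tubes in the rack: white, 29 mm across, with a blue 36 mm cap; 117 mm tall, its top about 127 mm above the table; origin at the centre of its underside.

How it is judged (in metres and radians):
On the way, in this order (a step that is already met when the one before it is completed fails the run):
1. the tool point dwells just above the mouth of the open tube, touching nothing (horizontal distance between the grasp point and tube_mouth below 0.018 m and z of the grasp point in the frame of tube_mouth between 0.01 and 0.075 m and contact force between each of the arm, the fingers and anything else below 0.3 N), for 1.8 s.
2. the tool point dwells just above the loose cap, touching nothing (horizontal distance between the grasp point and cap_top below 0.02 m and z of the grasp point in the frame of cap_top between 0.01 and 0.075 m and contact force between each of the arm, the fingers and anything else below 0.3 N), for 1.8 s.
3. the large key is pressed down (value of joint big_key above 0.0045 m), for 0.05 s.
At the end, for the whole second after the job is handed in: Both keys are up (within 1.5 mm) and every tube, the cap and all bystanders rest within 5 mm of their starts, upright. Pointing counts with the TCP within 18 mm (tube) or 20 mm (cap) sideways of the centre and 10 to 75 mm above it, 1.8 s; the key counts beyond 4.5 mm (value of joint each of big_key, small_key below 0.0015 m and distance of each of tube_a, tube_b, tube_c, tube_open, cap, dish, spatula, jar, tip_box from where it was at the start of the episode below 0.005 m and linear speed of each of cap, tube_open below 0.02 m/s and angle between tube_open's own z axis and vertical below 0.15 rad and angle between cap's own z axis and vertical below 0.1 rad); the robot touches nothing.
It fails at once if the robot touches anything other than the two-key box ((contact force between the arm and anything else above 0.5 N and not (contact force between the arm and keybox above 0.01 N) and not (contact force between the fingers and keybox above 0.01 N)) or (contact force between the fingers and anything else above 0.5 N and not (contact force between the fingers and keybox above 0.01 N) and not (contact force between the arm and keybox above 0.01 N))).
It fails at once if the small key is pressed (value of joint small_key above 0.002 m).
It fails at once if the two-key box is struck hard (contact force between any of the fingers, the arm and keybox above 60 N).
It fails at once if something is lifted, carried or pushed out of place (distance of any of tube_a, tube_b, tube_c, tube_open, cap, dish, spatula, jar, tip_box from where it was at the start of the episode above 0.008 m).
It also fails if it takes over 48 s, if anything falls off the work surface, if the arm or the gripper's body presses on something with over 40 N, if the wrist force passes 120 N, or if a joint passes its speed limit or range.

## Working session

There is one attempt and no reset: what is moved stays moved. The work goes in short steps, Python scripts to look and compute and a shell command to move; the robot and the scene stay as the last step left them, time stands still between calls to the robot, and variables do not carry over. Pictures are saved under pics/ and viewed, at most 10 in all, crops included, and the job is handed in when it is done.

```bash
mkdir -p pics
cat > h.py <<'E'
import numpy as np, cv2
from scipy.spatial.transform import Rotation as R
from cell import bot, eyes
def save(n,f):
    im=eyes.get_image(n); cv2.imwrite(f,im["frame"]); np.save(f'/tmp/{n}.npy',im,allow_pickle=True); return im
def ray(im,u,v,z):
    f=im["frame"].shape[0]/2/np.tan(np.radians(im["fov_y"])/2)
    d=R.from_quat(im["orientation"]).apply([(u-im["cx"])/f,(v-im["cy"])/f,1])
    o=np.array(im["origin"]); return o+d*(z-o[2])/d[2]
def world(im):
    f=im["frame"].shape[0]/2/np.tan(np.radians(im["fov_y"])/2)
    v,u=np.mgrid[:384,:512]; D=im["depth"]
    P=np.stack([(u-im["cx"])/f*D,(v-im["cy"])/f*D,D],-1)
    return R.from_quat(im["orientation"]).apply(P.reshape(-1,3)).reshape(384,512,3)+im["origin"]
E
python3 - <<'E'
from h import *
o=bot.get_obs(); print(o)
for n in("top","side"):
    im=save(n,f"pics/{n}1.png"); print({k:im[k] for k in im if k not in("frame","depth")})
E
```

```text
{'time_s': 0.0, 'joint_positions': array([-1.05592257e+00,  3.59381024e-01,  1.10551701e-02, -3.80992319e-04,
       -1.22410895e+00, -2.88095292e-01]), 'qd': array([-0.00258734, -0.00046226,  0.0010917 , -0.00088025, -0.00054103,
        0.00140913]), 'joint_torque': array([-4.99462494e-04, -5.83332038e+01,  2.93412048e+01,  6.93637893e+00,
       -6.03349559e-03, -2.69903711e-05]), 'ee_pos': array([ 151.64372232, -657.27125235,  249.06029083]), 'ee_rot': array([-1.13081913e-01,  9.93585315e-01,  8.24088437e-04, -1.55279971e-04]), 'contact_force': array([-0.01692822,  0.51664884, -0.18701776]), 'ft_torque': array([-0.06576195, -0.02271944,  0.03505256]), 'finger_force': 0.0, 'grip_width': 85.15054412053688}
{'fov_y': 48.813885220301245, 'cx': 260.53381109947514, 'cy': 191.48087610951055, 'origin': array([ 511.72442657,   16.7173136 , 1316.5975378 ]), 'orientation': array([ 0.71616596, -0.6974055 ,  0.02210434, -0.01559727])}
{'fov_y': 57.96427729914519, 'cx': 264.1480071918226, 'cy': 188.8820572140839, 'origin': array([357.11882258, 747.33838568, 830.28697123]), 'orientation': array([-0.13810947,  0.90717014, -0.39124718,  0.06995537])}
```

View pics/top1.png

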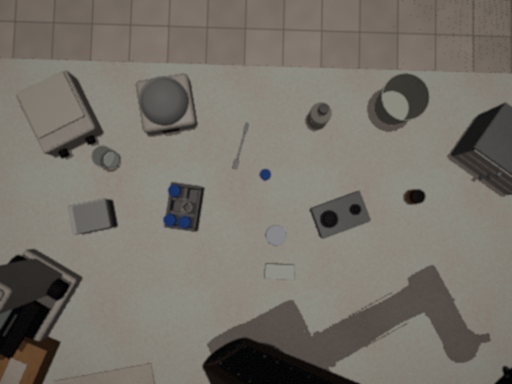

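View pics/side1.png

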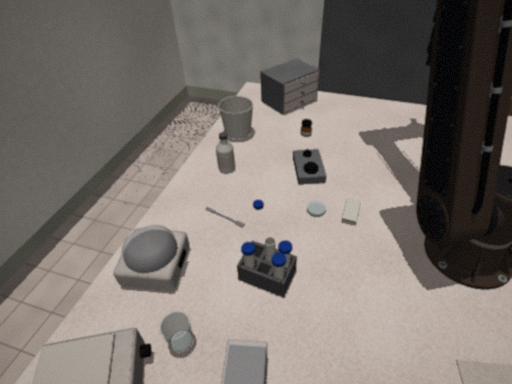

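The top view shows the rack around (183,206) with blue caps at (175,190), (170,221) and (184,222), and the open tube near (188,207). The loose cap is at (265,174), with the large key at (329,218) and the small key at (355,209). Next I'll zoom in and measure.

Run:
```python
from h import *
for n in("top","side"):
    im=np.load(f'/tmp/{n}.npy',allow_pickle=True).item(); W=world(im); fr=im["frame"]
    c=fr[165:245,150:380] if n=="top" else fr[110:300,200:380]
    cv2.imwrite(f"pics/{n}crop.png",cv2.convertScaleAbs(cv2.resize(c,None,fx=3,fy=3,interpolation=cv2.INTER_CUBIC),alpha=1.6))
    hsv=cv2.cvtColor(fr,cv2.COLOR_BGR2HSV)
    m=cv2.inRange(hsv,(105,130,40),(130,255,255))
    k,l,s,ce=cv2.connectedComponentsWithStats(m)
    for i in range(1,k):
        if s[i,4]>25:
            zz=np.nanmedian(W[l==i][:,2]); print(n,ce[i].round(1),s[i,2:],"z",zz.round(),"depthxy",np.median(W[l==i],0).round(),"ray127",ray(im,*ce[i],127)[:2].round(),"ray15",ray(im,*ce[i],15)[:2].round())
    # high points within rack region
    if n=="top":
        print("tall",W[185:230:3,165:205:3,2].round().astype(int))
        g=fr[185:250,300:380]; m=(g.max(2)<45).astype(np.uint8)
        k,l,s,ce=cv2.connectedComponentsWithStats(m)
        for i in range(1,k):
            if s[i,4]>15:
                c=ce[i]+[300,185]; print("key",c,s[i],ray(im,*c,40).round(), W[int(c[1]),int(c[0])].round())
```

```text
top [265.  174.1] [ 9 10 70] z 14.0 depthxy [636.  -7.  14.] ray127 [625.  -5.] ray15 [636.  -7.]
top [174.3 190.3] [ 12  12 112] z 126.0 depthxy [573. 249. 126.] ray127 [572. 249.] ray15 [578. 271.]
top [169.6 219.7] [ 12  12 113] z 127.0 depthxy [489. 259. 127.] ray127 [490. 259.] ray15 [487. 282.]
top [184.  221.8] [ 13  12 120] z 127.0 depthxy [484. 219. 127.] ray127 [485. 219.] ray15 [482. 238.]
tall [[  -3    0  127  129  122   66   64   62   61   59   62    2    2    4]
 [   2  128  124  126  125  119   10   59   30   50   63   62   64    3]
 [  -1  130  131  126  127  120   56   58   21 1317   10   63   56    0]
 [   3   -4 1317  122  125   80   44   55   10    7   12   68   51   -2]
 [  -1   62   60   59   58    9   57   54    9   11    9   66   41    2]
 [   2   67   58   17   58   55   55   57   56   58   54   67   27   -1]
 [   0   66   53    7   12    7   51  103  124   45   12   65   22   -3]
 [   0   60   46   11    5   13  104   67   67  104   45   63    6   -2]
 [  -5   63   38   11   11   10  112   71   71  104   67   65    5   -1]
 [   2   59   60   57   53   57   
[... 192 characters left out ...]
 128  127  129   75  124  123  127  122   68   64   26    0    3]
 [ 130  128  122   69    7  124  127  128  129   44   68   17   -1    2]
 [  63   67   64   62   67   66  121  128   54   25   58    1   -3   -3]]
key [354.86206897 209.        ] [50 19 11 11 87] [ 535. -280.   40.] [ 534. -275.   54.]
key [328.64732143 218.63392857] [ 21  26  17  16 224] [ 504. -202.   40.] [ 505. -197.   56.]
side [257.9 204.1] [ 9  9 61] z 15.0 depthxy [634.   1.  15.] ray127 [596. 103.] ray15 [635.  -0.]
side [281.1 253.6] [ 20  26 290] z 128.0 depthxy [487. 253. 128.] ray127 [487. 248.] ray15 [508. 168.]
side [248.4 248.3] [ 14  12 138] z 128.0 depthxy [570. 257. 128.] ray127 [570. 256.] ray15 [604. 178.]
```

View pics/topcrop.png

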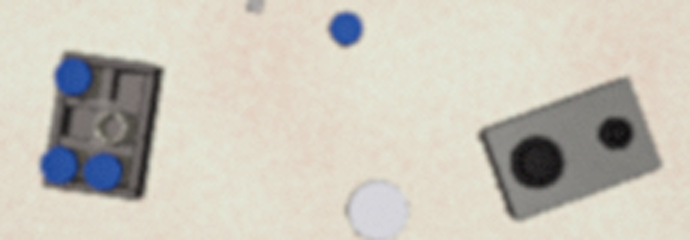

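View pics/sidecrop.png

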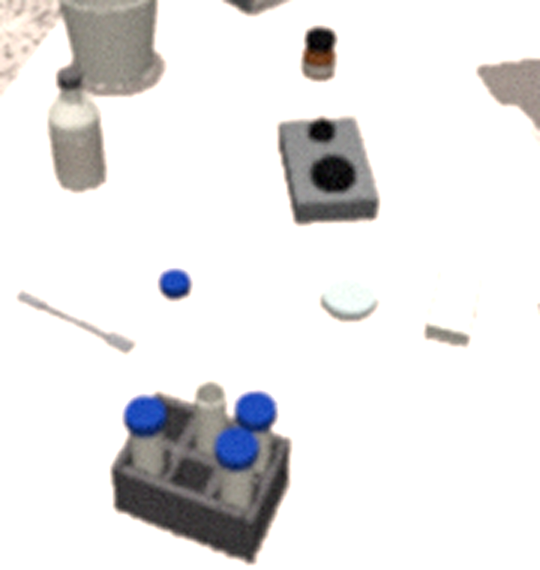

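The open tube is in the middle cell of the capped pair's column, with its mouth at about top (187,207) and side (270,240). The two views disagree by about 7 mm in y, so I'll refine with the wrist camera on the way. First move is to just above the key and cap area with the fingers shut.

```bash
python3 -m creep '[[[-0.03,0.02,0],[0,0,0],0],[[-0.08,0.055,0],[0,0,0],0],[[-0.13,0.09,0],[0,0,0],0],[[-0.18,0.125,0],[0,0,0],0],[[-0.23,0.16,0],[0,0,0],0],[[-0.28,0.195,0],[0,0,0],0],[[-0.33,0.23,0],[0,0,0],0],[[-0.38,0.265,0],[0,0,0],0],[[-0.42,0.295,0],[0,0,0],0],[[-0.44,0.31,0],[0,0,0],0]]'
python3 - <<'E'
from h import *
im=save("wrist","pics/w1.png"); print({k:im[k] for k in im if k not in("frame","depth")}, bot.get_obs()["ee_pos"],bot.get_obs()["contact_force"])
E
```

```text
time_s: 1.35
ee_pos: [512.1, -254.5, 249.6]
ee_rot: [-0.114, 0.993, 0.0, -0.0]
contact_force: [0.7, -0.3, -0.3]
grip_width: -0.1
finger_force: 0.0
{'fov_y': 69.26508002997245, 'cx': 254.4432764027239, 'cy': 185.51456727784142, 'origin': array([ 443.33120553, -270.39136447,  373.82396531]), 'orientation': array([0.61502726, 0.77592724, 0.11004615, 0.08699557])} [ 513.23500447 -253.58068068  249.50377008] [ 2.47230656 -0.87257232  0.80728653]
```

View pics/w1.png

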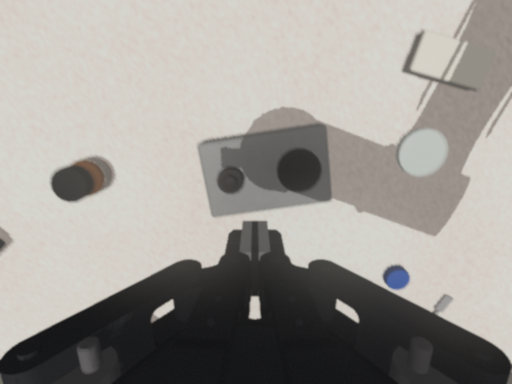

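The wrist view shows the large key at (299,170), the small key at (230,180), the cap at (397,278) and the closed fingertips at (255,222).

Run:
```python
from h import *
im=np.load('/tmp/wrist.npy',allow_pickle=True).item(); W=world(im); t=np.load('/tmp/top.npy',allow_pickle=True).item(); s=np.load('/tmp/side.npy',allow_pickle=True).item()
hsv=cv2.cvtColor(im["frame"],cv2.COLOR_BGR2HSV)
m=cv2.inRange(hsv,(105,130,40),(130,255,255)); v,u=np.nonzero(m); print("cap",u.mean(),v.mean(),ray(im,u.mean(),v.mean(),15).round(1))
g=im["frame"].max(2).astype(int)
for (a,b,c,d) in((150,192,275,325),(165,196,214,247)):
    m=(g[a:b,c:d]<38).astype(np.uint8); k,l,st,ce=cv2.connectedComponentsWithStats(m); i=1+np.argmax(st[1:,4]); p=ce[i]+[c,a]
    z=np.median(W[a:b,c:d,2][l==i]); print("key",p,st[i],"z",z,ray(im,*p,z).round(1),ray(im,*p,46).round(1))
print("box z",np.median(W[185:205,255:270,2]),"table",np.median(W[60:100,150:250,2]))
Wt=world(t); print("top key z",np.median(Wt[214:223,324:333,2]),"box",np.median(Wt[212:216,340:346,2]), "table",np.median(Wt[240:260,330:380,2]))
for z in(43,46,50,56): print(z,ray(t,328.6,218.6,z).round(1),ray(t,354.9,209,z).round(1),np.linalg.norm(ray(t,328.6,218.6,z)-ray(t,354.9,209,z)).round(1))
print("side key",ray(s,200+333/3,110+174/3,46).round(1)); print("mouth",ray(t,187.3,207.2,123).round(1),ray(s,270,240.3,123).round(1))
```

```text
cap 396.7239583333333 280.78125 [639.9  -6.1  15. ]Traceback (most recent call last):
  File "<stdin>", line 7, in <module>
    return _wrapfunc(a, 'argmax', axis=axis, out=out, **kwds)
    return bound(*args, **kwds)
ValueError: attempt to get argmax of an empty sequence
```

Run:
```python
from h import *
im=np.load('/tmp/wrist.npy',allow_pickle=True).item(); W=world(im); t=np.load('/tmp/top.npy',allow_pickle=True).item(); s=np.load('/tmp/side.npy',allow_pickle=True).item()
g=im["frame"].max(2)
for (a,b,c,d) in((146,196,274,326),(162,198,212,249)):
    _,m=cv2.threshold(np.ascontiguousarray(g[a:b,c:d]),0,1,cv2.THRESH_BINARY_INV+cv2.THRESH_OTSU); k,l,st,ce=cv2.connectedComponentsWithStats(m); i=1+np.argmax(st[1:,4]); p=ce[i]+[c,a]
    z=np.median(W[a:b,c:d,2][l==i]); print("key",p,st[i],"z",z,ray(im,*p,z).round(1),ray(im,*p,46).round(1))
print("box z",np.median(W[185:205,255:270,2]),"table",np.median(W[60:100,150:250,2]))
Wt=world(t); print("top key z",np.median(Wt[214:223,324:333,2]),"box",np.median(Wt[212:216,340:346,2]), "table",np.median(Wt[240:260,330:380,2]))
for z in(46,56): print(z,ray(t,328.6,218.6,z).round(1),ray(t,354.9,209,z).round(1),np.linalg.norm(ray(t,328.6,218.6,z)-ray(t,354.9,209,z)).round(1))
print("side key",ray(s,200+333/3,110+174/3,46).round(1)); print("mouth",ray(t,187.3,207.2,123).round(1),ray(s,270,240.3,123).round(1))
print("tip",ray(im,255,222,231).round(1),bot.get_obs()["ee_pos"])
```

```text
key [298.50065876 169.53623188] [   3    2   44   44 1518] z 53.666321212071495 [ 502.5 -203.    53.7] [ 503.9 -201.4   46. ]
key [232.45743329 176.34434562] [  5   0  32  32 787] z 46.06523447807399 [ 530.4 -277.3   46.1] [ 530.4 -277.3   46. ]
box z 34.340026626896616 table 0.28315611346667424
top key z 55.10690331271758 box 33.372116117458404 table -0.8722847663736957
46 [ 503.7 -200.5   46. ] [ 534.6 -279.2   46. ] 84.5
56 [ 503.7 -198.8   56. ] [ 534.4 -276.8   56. ] 83.9
side key [ 501.2 -193.9   46. ]
mouth [525.8 211.5 123. ] [526.6 213.3 123. ]
tip [ 504.  -255.8  231. ] [ 513.23500447 -253.58068068  249.50377008]
```

```bash
python3 -m creep '[[[-0.008,0.03,0],[0,0,0],0],[[-0.021,0.08,0],[0,0,0],0],[[-0.036,0.135,0],[0,0,0],0],[[-0.05,0.19,0],[0,0,0],0],[[-0.065,0.245,0],[0,0,0],0],[[-0.079,0.3,0],[0,0,0],0],[[-0.094,0.355,0],[0,0,0],0],[[-0.107,0.405,0],[0,0,0],0],[[-0.116,0.44,0],[0,0,0],0],[[-0.119,0.453,0],[0,0,0],0]]'
python3 -m creep '[[[0,0,0],[0,0,0],0],[[0,0,0],[0,0,0],0],[[0,0,0],[0,0,0],0]]'
python3 - <<'E'
from h import *
im=save("wrist","pics/w2.png"); o=bot.get_obs(); print(o["ee_pos"],o["ee_rot"],o["contact_force"])
E
```

```text
time_s: 2.65
ee_pos: [524.6, 213.1, 249.4]
ee_rot: [-0.114, 0.993, -0.0, -0.0]
contact_force: [-0.3, 0.1, 0.1]
grip_width: -0.2
finger_force: 0.0
time_s: 3.02
ee_pos: [524.9, 210.4, 250.1]
ee_rot: [-0.113, 0.994, 0.0, 0.0]
contact_force: [-0.4, -0.3, 0.7]
grip_width: 0.3
finger_force: 0.0
[524.975142   210.49947973 250.22620642] [-1.12571626e-01  9.93643602e-01  6.72302912e-05  1.27480912e-04] [ 0.14930101 -0.53763737  0.3849599 ]
```

View pics/w2.png

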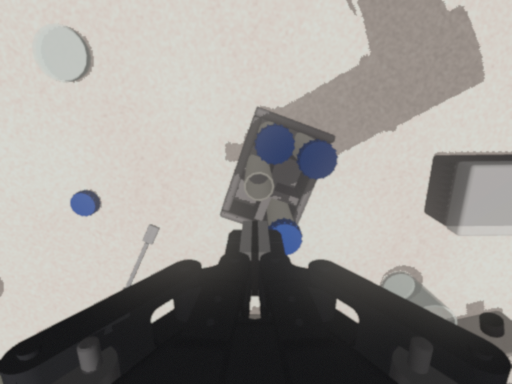

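The open mouth is at (260,186), with the caps at (274,144), (317,159) and (286,238).

Run:
```python
from h import *
im=np.load('/tmp/wrist.npy',allow_pickle=True).item()
print("mouth",ray(im,260,186,123).round(1),"caps",[ray(im,*p,127)[:2].round() for p in((274,144),(317,159))],"cap",ray(im,84,203.5,15).round(1))
```

```text
mouth [526.3 216.4 123. ] caps [array([485., 219.]), array([489., 260.])] cap [635.2  -3.8  15. ]
```

```bash
python3 -m creep '[[[-0.002,0.003,0.015],[0,0,0],0],[[-0.002,0.003,0.04],[0,0,0],0],[[-0.002,0.003,0.065],[0,0,0],0],[[-0.002,0.003,0.078],[0,0,0],0],[[-0.002,0.003,0.082],[0,0,0],0],[[-0.002,0.003,0.082],[0,0,0],0],[[-0.002,0.003,0.082],[0,0,0],0],[[-0.002,0.003,0.082],[0,0,0],0],[[-0.002,0.003,0.082],[0,0,0],0],[[-0.002,0.003,0.082],[0,0,0],0]]'
python3 -m creep '[[[0,0,0],[0,0,0],0],[[0,0,0],[0,0,0],0],[[0,0,0],[0,0,0],0],[[0,0,0],[0,0,0],0],[[0,0,0],[0,0,0],0],[[0,0,0],[0,0,0],0],[[0,0,0],[0,0,0],0],[[0,0,0],[0,0,0],0],[[0,0,0],[0,0,0],0],[[0,0,0],[0,0,0],0]]'
python3 -c "
from h import *
im=save('side','pics/s2.png')
c=im['frame'][130:310,190:370]; cv2.imwrite('pics/s2c.png',cv2.resize(c,None,fx=3,fy=3,interpolation=cv2.INTER_CUBIC))"
```

```text
time_s: 4.32
ee_pos: [526.2, 214.9, 168.2]
ee_rot: [-0.113, 0.994, 0.0, 0.0]
contact_force: [0.3, -0.0, 1.0]
grip_width: 0.1
finger_force: 0.0
time_s: 5.58
ee_pos: [526.2, 214.8, 168.0]
ee_rot: [-0.113, 0.994, 0.0, 0.0]
contact_force: [-0.9, -0.9, -0.1]
grip_width: 0.1
finger_force: 0.0
```

View pics/s2c.png

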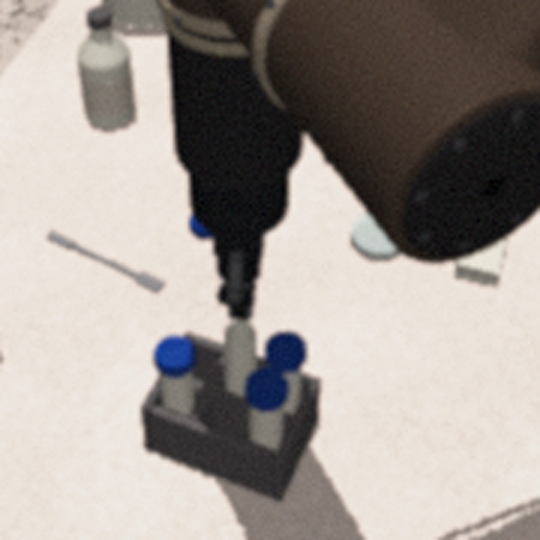

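The crop shows the fingertips right over the open tube's mouth (240,318), clear of its neighbours. I'll hold a little longer, then rise and travel to above the cap.

```bash
python3 -m creep '[[[0,0,0],[0,0,0],0],[[0,0,0],[0,0,0],0],[[0,0,0],[0,0,0],0],[[0,0,0],[0,0,0],0],[[0,0,0],[0,0,0],0],[[0,0,0],[0,0,0],0],[[0,0,-0.01],[0,0,0],0],[[0,0,-0.035],[0,0,0],0],[[0,0,-0.055],[0,0,0],0],[[0,0,-0.06],[0,0,0],0]]'
python3 -m creep '[[[-0.005,-0.02,0],[0,0,0],0],[[-0.015,-0.06,0],[0,0,0],0],[[-0.027,-0.11,0],[0,0,0],0],[[-0.039,-0.16,0],[0,0,0],0],[[-0.049,-0.2,0],[0,0,0],0],[[-0.056,-0.228,0],[0,0,0],0],[[-0.059,-0.239,0.01],[0,0,0],0],[[-0.059,-0.239,0.05],[0,0,0],0],[[-0.059,-0.239,0.08],[0,0,0],0],[[-0.059,-0.239,0.08],[0,0,0],0]]'
python3 - <<'E'
from h import *
im=save("wrist","pics/w3.png"); o=bot.get_obs(); print(o["ee_pos"])
m=cv2.inRange(cv2.cvtColor(im["frame"],cv2.COLOR_BGR2HSV),(105,130,30),(130,255,255)); v,u=np.nonzero(m); print(len(u),u.mean(),v.mean(),u.min(),u.max(),v.min(),v.max())
E
```

```text
time_s: 6.88
ee_pos: [526.8, 215.3, 230.0]
ee_rot: [-0.113, 0.994, 0.001, 0.001]
contact_force: [-0.5, 0.2, -0.6]
grip_width: 0.0
finger_force: 0.0
time_s: 8.12
ee_pos: [635.2, -5.3, 144.6]
ee_rot: [-0.113, 0.994, -0.0, -0.003]
contact_force: [-0.1, 0.1, 0.1]
grip_width: -0.2
finger_force: 0.0
[636.57582019  -5.05377231 146.80164581]<stdin>:3: RuntimeWarning: Mean of empty slice.
  ret = ret.dtype.type(ret / rcount)
Traceback (most recent call last):
ValueError: zero-size array to reduction operation minimum which has no identity
```

View pics/w3.png

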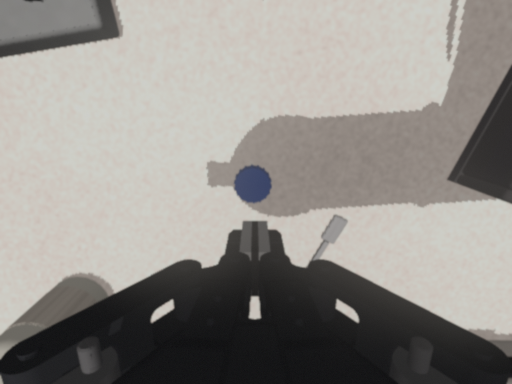

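The cap is at (253,184), and the bottle at the lower left is well off to the side. Checking the offset.

Run:
```python
from h import *
im=np.load('/tmp/wrist.npy',allow_pickle=True).item(); t=np.load('/tmp/top.npy',allow_pickle=True).item()
print(ray(im,253,184,15).round(1),bot.get_obs()["ee_pos"],"bottle",ray(t,320,112,120).round())
```

```text
[636.   -6.2  15. ] [636.57582019  -5.05377231 146.80164581] bottle [ 808. -158.  120.]
```

Aligned. Descend 92 mm to TCP z of about 56 mm and dwell.

```bash
python3 -m creep '[[[0,0,0.02],[0,0,0],0],[[0,0,0.045],[0,0,0],0],[[0,0,0.07],[0,0,0],0],[[0,0,0.087],[0,0,0],0],[[0,0,0.092],[0,0,0],0],[[0,0,0.092],[0,0,0],0],[[0,0,0.092],[0,0,0],0],[[0,0,0.092],[0,0,0],0],[[0,0,0.092],[0,0,0],0],[[0,0,0.092],[0,0,0],0]]'
python3 -m creep '[[[0,0,0],[0,0,0],0],[[0,0,0],[0,0,0],0],[[0,0,0],[0,0,0],0],[[0,0,0],[0,0,0],0],[[0,0,0],[0,0,0],0],[[0,0,0],[0,0,0],0],[[0,0,0],[0,0,0],0],[[0,0,0],[0,0,0],0],[[0,0,0],[0,0,0],0],[[0,0,0],[0,0,0],0]]'
python3 -m creep '[[[0,0,0],[0,0,0],0],[[0,0,0],[0,0,0],0],[[0,0,0],[0,0,0],0],[[0,0,0],[0,0,0],0],[[0,0,0],[0,0,0],0],[[0,0,0],[0,0,0],0],[[0,0,-0.015],[0,0,0],0],[[0,0,-0.05],[0,0,0],0],[[0,0,-0.085],[0,0,0],0],[[0,0,-0.09],[0,0,0],0]]'
```

```text
time_s: 9.43
ee_pos: [637.4, -4.8, 56.2]
ee_rot: [-0.113, 0.994, 0.0, 0.0]
contact_force: [-0.3, 0.2, -0.1]
grip_width: -0.1
finger_force: 0.0
time_s: 10.68
ee_pos: [637.4, -4.8, 56.0]
ee_rot: [-0.113, 0.994, 0.0, -0.0]
contact_force: [-0.5, -0.6, -0.7]
grip_width: 0.2
finger_force: 0.0
time_s: 11.92
ee_pos: [639.2, -4.5, 150.3]
ee_rot: [-0.113, 0.994, 0.0, 0.003]
contact_force: [-0.7, -0.0, -1.2]
grip_width: -0.3
finger_force: 0.0
```

```bash
python3 -m creep '[[[0.015,-0.014,0],[0,0,0],0],[[0.045,-0.041,0],[0,0,0],0],[[0.08,-0.073,0],[0,0,0],0],[[0.115,-0.105,0],[0,0,0],0],[[0.145,-0.133,0],[0,0,0],0],[[0.168,-0.154,0],[0,0,0],0],[[0.175,-0.16,0],[0,0,0],0],[[0.175,-0.16,0.02],[0,0,0],0],[[0.175,-0.16,0.04],[0,0,0],0],[[0.175,-0.16,0.046],[0,0,0],0]]'
python3 -m creep '[[[0,0,0],[0,0,0],0],[[0,0,0],[0,0,0],0]]'
python3 - <<'E'
from h import *
im=save("wrist","pics/w4.png"); o=bot.get_obs(); print(o["ee_pos"],o["contact_force"])
E
```

```text
time_s: 13.18
ee_pos: [501.7, -199.9, 98.6]
ee_rot: [-0.113, 0.994, 0.0, -0.001]
contact_force: [0.6, -0.1, 1.0]
grip_width: -0.1
finger_force: 0.0
time_s: 13.42
ee_pos: [503.3, -200.0, 100.6]
ee_rot: [-0.113, 0.994, -0.0, 0.0]
contact_force: [0.0, -0.1, 1.1]
grip_width: 0.1
finger_force: 0.0
[ 503.35025556 -199.97311566  100.69785037] [-0.09611224  0.59383828  0.2856359 ]
```

View pics/w4.png

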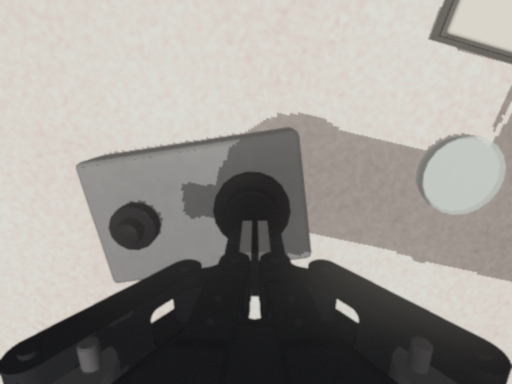

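The large key at (252,210) sits directly under the fingertips (255,222). I'll descend until the fingers just touch it.

```bash
python3 -m creep '[[[0,0,0.008],[0,0,0],0],[[0,0,0.016],[0,0,0],0],[[0,0,0.021],[0,0,0],0],[[0,0,0.023],[0,0,0],0],[[0,0,0.025],[0,0,0],0],[[0,0,0.026],[0,0,0],0],[[0,0,0.027],[0,0,0],0],[[0,0,0.028],[0,0,0],0],[[0,0,0.029],[0,0,0],0],[[0,0,0.029],[0,0,0],0]]'
python3 -m creep '[[[0,0,0.001],[0,0,0],0],[[0,0,0.002],[0,0,0],0],[[0,0,0.002],[0,0,0],0]]'
```

```text
time_s: 14.72
ee_pos: [502.9, -200.1, 71.1]
ee_rot: [-0.113, 0.994, -0.0, 0.0]
contact_force: [-1.1, -0.5, 3.5]
grip_width: 0.4
finger_force: 1.7
time_s: 15.1
ee_pos: [502.9, -200.1, 69.0]
ee_rot: [-0.113, 0.994, -0.0, 0.0]
contact_force: [-1.3, -0.0, 4.8]
grip_width: 0.3
finger_force: 2.3
```

```bash
python3 -m creep '[[[0,0,0.001],[0,0,0],0],[[0,0,0.001],[0,0,0],0]]'; python3 -m creep '[[[0,0,0.001],[0,0,0],0],[[0,0,0.001],[0,0,0],0],[[0,0,0.001],[0,0,0],0]]'
```

```text
time_s: 15.35
ee_pos: [503.0, -200.1, 68.7]
ee_rot: [-0.113, 0.994, -0.0, 0.0]
contact_force: [-3.6, 1.4, 11.2]
grip_width: 0.1
finger_force: 5.6
time_s: 15.72
ee_pos: [503.0, -200.1, 68.5]
ee_rot: [-0.113, 0.994, -0.0, 0.0]
contact_force: [-6.7, 3.3, 20.5]
grip_width: -0.2
finger_force: 10.0
```

The key is bottomed: TCP stopped at about 68.5 mm while the force climbed to 20 N. Release and retract.

```bash
python3 -m creep '[[[0,0,-0.003],[0,0,0],0],[[0,0,-0.008],[0,0,0],0],[[0,0,-0.02],[0,0,0],0],[[0,0,-0.045],[0,0,0],0],[[0,0,-0.07],[0,0,0],0],[[0,0,-0.09],[0,0,0],0],[[0,0,-0.1],[0,0,0],0],[[0,0,-0.1],[0,0,0],0],[[0,0,-0.1],[0,0,0],0],[[0,0,-0.1],[0,0,0],0]]'
python3 - <<'E'
from h import *
im=save("wrist","pics/w5.png"); W=world(im); a=save("side","pics/s3.png")
g=im["frame"]; p=W[np.hypot(W[...,0]-503,W[...,1]+200)<12]; p=p[(p[:,2]>40)&(p[:,2]<70)]; print("key z",np.median(p[:,2]),len(p))
b=np.load('/tmp/wrist.npy',allow_pickle=True); t=save("top","pics/t3.png")
for n,im in(("top",t),("side",a)):
    m=cv2.inRange(cv2.cvtColor(im["frame"],cv2.COLOR_BGR2HSV),(105,130,40),(130,255,255)); k,l,s,ce=cv2.connectedComponentsWithStats(m); print(n,[ce[i].round(1) for i in range(1,k) if s[i,4]>25])
print(bot.finish_job())
E
```

```text
time_s: 16.98
ee_pos: [502.4, -200.0, 166.1]
ee_rot: [-0.113, 0.994, 0.0, -0.001]
contact_force: [0.4, -0.6, 1.1]
grip_width: -0.0
finger_force: 0.0
key z 56.29091939574596 552
top [array([265. , 174.1]), array([174.3, 190.3]), array([169.6, 219.7]), array([183.9, 221.8])]
side [array([257.8, 204.1]), array([281.1, 253.6]), array([248.3, 248.3])]
the job is handed in; nothing more can be done
None
```

The arm pointed at the open tube and then the loose cap for over two seconds each, pressed the large key to its stop and let it spring back; images showed no movement of the four blue caps (loose one and three on tubes), and the job is handed in without a verdict returned.

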